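Rearrange the pots on the workshop warming plate

ROBOT

A 6-joint arm with a two-finger parallel gripper is mounted at the origin on the work surface. World frame = base frame: x ahead of the robot, y to its left, z up, the work surface at z = 0. Lengths are in m, angles in rad, forces in N, time in s.
With the tool pointing down it reaches from about 0.35 to 0.975 m from the base axis. Payload 4.9 kg.
Tool frame: the origin (TCP) lies on the mounting face of the last link; the fingertips stand 173 mm ahead of it and the grasp point (between the pads) lies 155 mm ahead of it; z points along the fingers, y is the direction in which the jaws open and shut (so a half turn about z gives the same grasp; the last joint's range is limited). The gripper opens to 85 mm and grips with 20 to 120 N. Pads are 22 mm wide; open, the fingers measure 114 mm over their backs; the gripper's body (76 mm by 85 mm) begins 54 mm behind the grasp point. The pads swing forward as they close: fully open they stand 13 mm farther back than shut.
Start: joints at [-1.322, 0.053, 1.613, -0, 1.476, -0.119], TCP at [0.225, -0.583, 0.405] pointing down, gripper open.
Joint ranges: [-3.01, 3.01], [-1.01, 2.22], [0.06, 2.58], [-1.02, 4.17], [0.09, 2.62], [-3.14, 3.14]. Speed limits (rad/s): [2.57, 2.57, 3.14, 3.14, 3.14, 3.14].

INTERFACE

Orientations are given as a unit quaternion [w, x, y, z].
In Python, from plant import manip gives the robot as it stands.
- The arm moves only by the tool play_rows, never from a script. Its argument "increments" is a list of rows, each an object with "offset": the shift along the tool's x, y, z in mm, a list of three; "twist": the turn about the tool's z in rad; "grip": the opening, from 0 (shut) to 1 (fully open). In form: [{"offset": [dx, dy, dz], "twist": twist, "grip": grip}, ...]. A call has 1 to 5 rows; each row is the pose to reach, as a shift and turn from the pose commanded when the call began, along the tool's axes at that moment; what a row does not reach only later rows make up. A row lasts 1/12 s, in which the tool goes at most 41.7 mm and 7.16 degrees, less where a joint would pass 70% of its speed; a pose out of reach is approached as far as the arm can. A call with a gripper value outside its range is refused whole. The fingers move at their own pace and stop on an object; the grip force is fixed at half the most. Time passes only in rows, so rows that repeat a pose let the fingers close. It gives the time, the measured TCP pose, the force and the opening at its end, in the units of the state.
- manip.state(): the state, without advancing time (a new reading comes with each control period).
- manip.grab_frame(name): name is "scene" or "top" or "wrist"; returns the picture (480x640x3 uint8, blue, green, red); there is no depth.
- manip.get_calibration(name): a dict with "fx", "fy", "cx", "cy" (pixels), "T" (4x4, takes a point from camera to world coordinates). Camera axes: x right, y down, z forward; pixel columns grow to the right and rows downward; lengths in m; the calibration is good to about 2 mm. The wrist camera is an equidistant fisheye: a pixel r from the principal point sees the ray r / f radians off the axis. A picture is of the moment at which its call begins: read the wrist's pose just before it. get_calibration takes no time and is no camera call; for the wrist camera it gives the pose at the moment of the call.
- manip.job_done(): hands the job in, once; it reports no verdict.
Trained networks look in the newest picture that a camera, given by its name, has taken for a name from the list of things; names that differ only in an ending like _2 or _b are one class to them, and where a whole thing is asked for, a point or a joint stands for the part that bears it (a point fixed in the world has none). Each returns a list of dicts, best first, with "p" (0 to 1); they miss things now and then, are a little off and sometimes report something else, mostly with a low value. They report only what shows in the picture. A call takes as long as a camera call.
- manip.boxes_of(query, camera): "xyz" ([x, y, z] in m, in the coordinates of the camera as it stood for that picture, good to about 4 mm: the middle of the surface that is visible of it).
- manip.tip_of(query, camera): "xyz" ([x, y, z] in m, in the coordinates of the camera as it stood for that picture, good to about 4 mm: a listed point, or the origin of a listed thing).
The state is a dict: "time": time; "joint_pos": joint angles; "joint_vel": joint speeds; "joint_efforts": joint torques, N m; "tool_pos": TCP position; "tool_rot": TCP orientation; "contact_force": force on the tool from outside, world axes, zero at the start; "ft_torque": the same for the moment, N m; "gripper_width": opening from 0.0 (shut) to 1.0 (fully open).
Only numpy, scipy, OpenCV 4.12 (cv2) and the standard library are available. Lean on these libraries where they do the work, as an engineer would, in place of code of your own. Each camera call takes 0.05 s, during which the arm holds its last target. There are 200 camera calls.

TASK

On the warming plate, slide the lidded pot over to the small ring and the open pan onto the large ring, so that each stands wholly inside its ring line. Keep both flat on the plate all the way, never lifting or tipping them, and do not let them knock together or push any of the other things about.

Things in the scene. Friction and masses are not known exactly. Their poses are not given: they have to be found in the camera images.
- plate: Low warming plate, a fixed steel slab with a black glassy top, 360 mm along its x, 500 mm along its y. Origin: centre of its underside, which rests on the table; its flat level top lies 30 mm above the origin. Its x points away from the robot at yaw 0. The three marks lie flat on it, flush, about 200 to 310 mm apart.
- large_ring: The larger white ring outline printed flush on the plate: inner diameter 140 mm, line 4 mm wide. Origin: its centre, at the plate's top face.
- small_ring: The smaller white ring outline printed flush on the plate: inner diameter 110 mm, line 4 mm wide. Origin: its centre, at the plate's top face.
- square_mark: White square outline printed flush on the plate, 124 mm a side. Origin: its centre, at the plate's top face.
- pan: Loose open steel pan, a straight-walled round vessel: outer diameter 110 mm, height 52 mm, wall 4 mm, bottom 5 mm thick, about 0.3 to 0.6 kg, empty. Two small wire ears at its +y and -y sides, between 40 and 46 mm above its underside, reach 69 mm from its axis and are 36 mm wide; they pass above the three low things on the plate. Origin: centre of its underside; z up along its axis. Starts on the square mark.
- lidded_pot: Loose closed steel pot, a plain round cylinder: diameter 80 mm, side wall 48 mm high, then a low lid (82 mm across, fixed on) with a 20 mm knob, 68 mm high in all, about 0.3 to 0.55 kg. Origin: centre of its underside; z up along its axis. Starts on the large ring.
- weight: Bystander, loose, standing on the plate between the marks: brass weight, a 36 mm disc 22 mm high with a 16 mm knob, 30 mm high in all. Origin: centre of its underside.
- tin: Bystander, loose, standing on the plate between the marks: round aluminium tin, 37 mm across, 28 mm high. Origin: centre of its underside.
- firebrick: Bystander, loose, standing on the plate between the marks: round firebrick pad, 36 mm across, 26 mm high. Origin: centre of its underside.
- bur_stand: Bystander, loose, on the table beside the plate, not to be moved: green block 90 x 130 x 36 mm with upright burs to 84 mm height. Origin: middle of its underside.
- jar: Bystander, loose, on the table beside the plate, not to be moved: closed jar, 70 mm across, 70 mm high. Origin: middle of its underside.
- hammer: Bystander, loose, on the table beside the plate, not to be moved: hand hammer with a wooden handle, some 260 mm long, lying flat along its x. Origin: middle of its underside.
- thimble: Bystander, loose, on the table beside the plate, not to be moved: dark rubber finger guard, 28 mm across, 40 mm high, standing. Origin: middle of its underside.

How it is judged:
At the end, for the whole second after the job is handed in: The pan's centre is within 15 mm of the large ring's centre and the lidded pot's centre within 15 mm of the small ring's centre (each wholly inside its line), both upright (within 0.05 rad), resting on the plate's top (within 4 mm) and at rest (horizontal distance between pan and large_ring below 0.015 m and horizontal distance between lidded_pot and small_ring below 0.015 m and z of pan in the frame of plate between 0.026 and 0.034 m and angle between each of pan, lidded_pot's own z axis and vertical below 0.05 rad and linear speed of each of pan, lidded_pot below 0.01 m/s and z of lidded_pot in the frame of plate between 0.026 and 0.034 m); the robot touches nothing.
It fails at once if the pan or the lidded pot is lifted more than 10 mm off the plate (z of any of pan, lidded_pot in the frame of plate above 0.04 m).
It fails at once if the pan or the lidded pot is tipped by more than 0.25 rad (angle between any of pan, lidded_pot's own z axis and vertical above 0.25 rad).
It fails at once if the pan and the lidded pot knock together (contact force between pan and lidded_pot above 0.5 N).
It fails at once if a bystander is shifted by more than 10 mm (distance of any of weight, tin, firebrick, bur_stand, jar, hammer, thimble from where it was at the start of the episode above 0.01 m).
It also fails if it takes over 58 s, if anything falls off the work surface, if the arm or the gripper's body presses on something with over 40 N, if the wrist force passes 120 N, or if a joint passes its speed limit or range.

## Working session

There is one attempt and no reset: what is moved stays moved. The work goes in short steps, Python scripts to look and compute and a tool call to move; the robot and the scene stay as the last step left them, time stands still between calls to the robot, and variables do not carry over. Pictures are saved under pics/ and viewed, about 8 in all and at most 12, crops included, and the job is handed in when it is done.

Besides the shell and the picture viewer there is one more tool, called after ">>>" in YAML: its name, and indented under it one key for each argument. play_rows: Moves the arm, as the interface text tells. Its arguments: {"type":"object","properties":{"increments":{"type":"array"}},"required":["increments"]}

```bash
mkdir -p pics
cat > h.py <<'E'
import numpy as np, cv2
from plant import manip
def look(cam,names,f='tip_of'):
    T=np.array(manip.get_calibration(cam)['T'])
    for n in names:
        for r in getattr(manip,f)(n,cam)[:2]:
            print(cam,n,f,round(r['p'],2),np.round((T@np.r_[r['xyz'],1])[:3],4))
def px(cam,p):
    c=manip.get_calibration(cam);q=np.linalg.inv(np.array(c['T']))@np.r_[p,1]
    return c['fx']*q[0]/q[2]+c['cx'],c['fy']*q[1]/q[2]+c['cy']
def world(cam,u,v,z):
    c=manip.get_calibration(cam);T=np.array(c['T'])
    d=T[:3,:3]@np.array([(u-c['cx'])/c['fx'],(v-c['cy'])/c['fy'],1]);o=T[:3,3]
    return o+d*(z-o[2])/d[2]
E
python3 - <<'E'
from h import *
for c in ['top','scene']:
    cv2.imwrite(f'pics/{c}1.png',manip.grab_frame(c))
N=['plate','large_ring','small_ring','square_mark','pan','lidded_pot','weight','tin','firebrick','bur_stand','jar','hammer','thimble']
look('top',N); look('scene',N[1:9])
s=manip.state();print(s['time'],s['tool_pos'],s['tool_rot'],s['gripper_width'])
E
```

```text
top plate tip_of 0.63 [ 0.581  -0.0499  0.0028]
top large_ring tip_of 0.74 [ 0.4975 -0.1919  0.0314]
top small_ring tip_of 0.84 [0.5406 0.1066 0.0327]
top square_mark tip_of 0.54 [ 0.597  -0.4974 -0.0028]
top square_mark tip_of 0.49 [ 0.5826 -0.0495  0.0054]
top pan tip_of 0.81 [ 0.6678 -0.0637  0.0329]
top lidded_pot tip_of 0.87 [ 0.4936 -0.1866  0.0281]
top weight tip_of 0.67 [ 0.6262 -0.1845  0.0303]
top tin tip_of 0.56 [ 0.4633 -0.0112  0.0331]
top tin tip_of 0.43 [0.6536 0.0591 0.0302]
top firebrick tip_of 0.71 [ 0.4652 -0.0123  0.0344]
top firebrick tip_of 0.71 [0.4338 0.46   0.0015]
top bur_stand tip_of 0.65 [ 0.5957 -0.5005  0.0011]
top bur_stand tip_of 0.39 [ 0.4339  0.4562 -0.0006]
top jar tip_of 0.59 [ 0.4369  0.4577 -0.0011]
top hammer tip_of 0.87 [ 0.6616  0.4499 -0.0009]
top thimble tip_of 0.43 [ 0.4318 -0.4625  0.0032]
scene large_ring tip_of 0.84 [ 0.4979 -0.1936  0.0256]
scene large_ring tip_of 0.53 [ 0.6736 -0.0583  0.0305]
scene small_ring tip_of 0.76 [0.5423 0.1106 0.0291]
scene pan tip_of 0.6 [ 0.6734 -0.0598  0.0249]
scene lidded_pot tip_of 0.75 [ 0.4951 -0.1819  0.0273]
scene weight tip_of 0.65 [ 0.6264 -0.1797  0.0287]
scene tin tip_of 0.61 [0.658  0.0575 0.027 ]
scene tin tip_of 0.21 [ 0.4673 -0.0107  0.0305]
scene firebrick tip_of 0.79 [ 0.469  -0.012   0.0265]
1.15 [ 0.22472163 -0.58318291  0.40469878] [-1.68405307e-06  9.83144946e-01  1.82827829e-01  1.08315255e-05] 0.9992724751664194
```

View pics/top1.png

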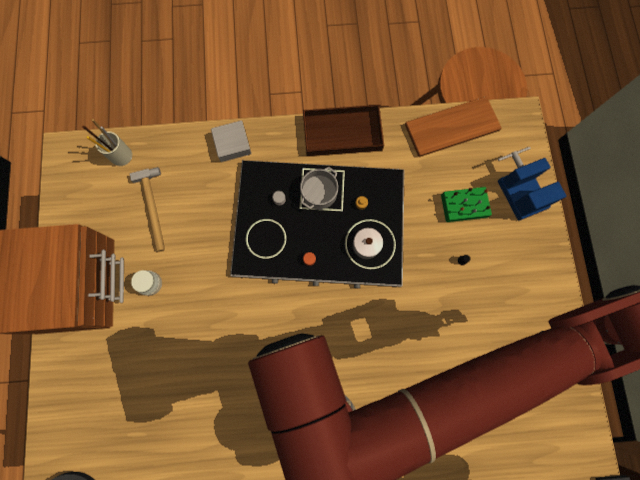

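View pics/scene1.png

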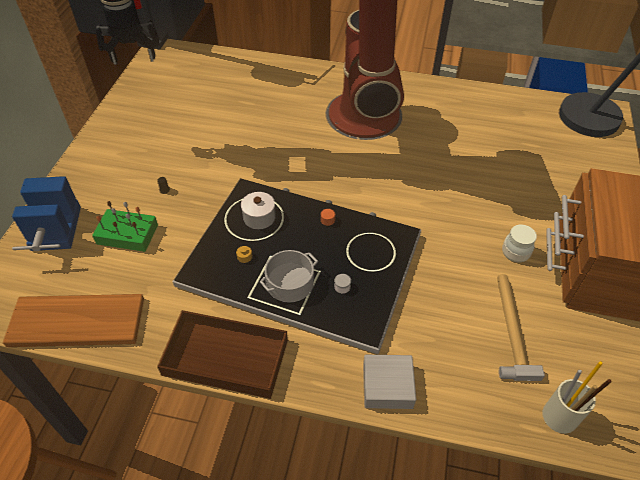

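The top view shows the pot on the large ring (370,243), the pan on the square (320,188) and the empty small ring (266,238). The firebrick is at (309,259), the tin at (279,198) and the weight at (362,202). The scene view agrees. I'll move over the pot and grip it by the knob.

>>> play_rows:
  increments:
    - {"offset": [395,-275,0],"twist": 0.368,"grip": 1}
    - {"offset": [395,-275,0],"twist": 0.368,"grip": 1}
    - {"offset": [395,-275,0],"twist": 0.368,"grip": 1}
    - {"offset": [395,-275,0],"twist": 0.368,"grip": 1}
    - {"offset": [395,-275,0],"twist": 0.368,"grip": 1}

```text
time: 1.57
tool_pos: [0.3421, -0.409, 0.4048]
tool_rot: [0.0, 1.0, -0.001, 0.0]
contact_force: [0.7, 0.9, -0.3]
gripper_width: 1.003
```

>>> play_rows:
  increments:
    - {"offset": [155,-225,50],"twist": 0,"grip": 0.6}
    - {"offset": [155,-225,50],"twist": 0,"grip": 0.6}
    - {"offset": [155,-225,50],"twist": 0,"grip": 0.6}
    - {"offset": [155,-225,50],"twist": 0,"grip": 0.6}
    - {"offset": [155,-225,50],"twist": 0,"grip": 0.6}

```text
time: 1.98
tool_pos: [0.4584, -0.24, 0.3672]
tool_rot: [0.0, 1.0, -0.0, 0.0]
contact_force: [0.4, 0.1, 0.4]
gripper_width: 0.601
```

>>> play_rows:
  increments:
    - {"offset": [39,-56,12],"twist": 0,"grip": 0.6}
    - {"offset": [39,-56,12],"twist": 0,"grip": 0.6}
    - {"offset": [39,-56,12],"twist": 0,"grip": 0.6}

```text
time: 2.23
tool_pos: [0.4983, -0.182, 0.3539]
tool_rot: [-0.001, 1.0, 0.003, -0.0]
contact_force: [-0.2, -0.1, -0.1]
gripper_width: 0.6
```

Run:
```python
from h import *
s=manip.state();print(s['time'],s['tool_pos'],s['tool_rot'],s['gripper_width'])
T=np.array(manip.get_calibration('wrist')['T']);print(T[:3].round(3),manip.get_calibration('wrist')['fx'])
cv2.imwrite('pics/w1.png',manip.grab_frame('wrist'))
N=['large_ring','small_ring','square_mark','pan','lidded_pot','weight','tin','firebrick']
look('wrist',N)
look('wrist',['lidded_pot'],'boxes_of')
```

```text
2.2333 [ 0.49830425 -0.18202105  0.35392258] [-1.24991897e-03  9.99995490e-01  2.69688225e-03 -4.30325253e-04] 0.6001866664908764
[[ 0.005 -0.945 -0.328  0.582]
 [-1.    -0.005 -0.001 -0.182]
 [-0.001  0.328 -0.945  0.323]] 371.64829954431775
wrist small_ring tip_of 0.6 [0.5427 0.1037 0.0312]
wrist pan tip_of 0.72 [ 0.667  -0.065   0.0306]
wrist lidded_pot tip_of 0.86 [ 0.494  -0.1871  0.0335]
wrist weight tip_of 0.63 [ 0.6243 -0.1843  0.0313]
wrist tin tip_of 0.92 [0.6553 0.0589 0.0311]
wrist tin tip_of 0.61 [ 0.467  -0.0171  0.0317]
wrist firebrick tip_of 0.98 [ 0.468  -0.0143  0.0301]
wrist lidded_pot boxes_of 0.89 [ 0.5037 -0.1879  0.0889]
wrist lidded_pot boxes_of 0.55 [ 0.526  -0.222   0.0331]
```

View pics/w1.png

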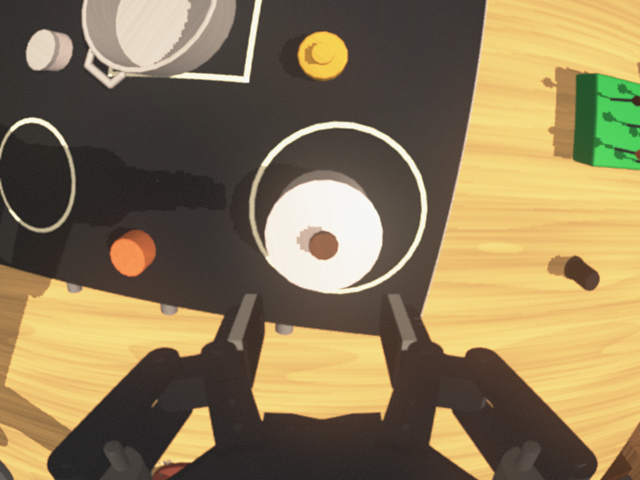

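The wrist view shows the knob at (323,245), offset from the middle of the large ring at about (338,207). The fingers straddle the knob's line. I'll check the knob and ring positions with the fisheye rays.

```bash
cat >> h.py <<'E'
def fish(u,v,z,c=None):
    c=c or manip.get_calibration('wrist');T=np.array(c['T'])
    a=np.array([u-c['cx'],v-c['cy']]);r=np.linalg.norm(a);th=r/c['fx']
    d=T[:3,:3]@np.r_[a/r*np.sin(th),np.cos(th)];o=T[:3,3]
    return (o+d*(z-o[2])/d[2])[:2]
def circ(P):
    P=np.array(P);s=np.linalg.lstsq(np.c_[2*P,np.ones(len(P))],(P**2).sum(1),rcond=None)[0]
    return s[:2].round(4),round(float(np.sqrt(s[2]+s[:2]@s[:2])),4)
E
python3 - <<'E'
from h import *
print('knob',fish(323,245,.098),fish(323,245,.095))
print('lid',circ([fish(u,v,.082) for u,v in [(265,235),(382,233),(323,293),(285,275),(364,273)]]))
print('large',circ([fish(u,v,.03) for u,v in [(250,205),(427,207),(338,123),(338,292),(402,147),(275,147)]]))
print('small',circ([fish(u,v,.03) for u,v in [(35,119),(75,185),(40,230),(62,139),(64,215)]]))
im=cv2.imread('pics/top1.png')
g=(im[220:262,244:288].min(2)>110).astype('uint8');ys,xs=np.nonzero(g)
P=[world('top',x+244,y+220,.03)[:2] for x,y in zip(xs,ys)];print('small top',circ(P),len(P))
E
```

```text
knob [ 0.49359066 -0.18816692] [ 0.4924506  -0.18818089]
lid (array([ 0.4918, -0.1886]), 0.0405)
large (array([ 0.4964, -0.2019]), 0.0741)
small (array([0.5404, 0.1024]), 0.0572)
small top (array([0.5389, 0.1091]), 0.0566) 164
```

>>> play_rows:
  increments:
    - {"offset": [-5,6,30],"twist": 0,"grip": 0.6}
    - {"offset": [-5,6,60],"twist": 0,"grip": 0.6}
    - {"offset": [-5,6,90],"twist": 0,"grip": 0.6}
    - {"offset": [-5,6,93],"twist": 0,"grip": 0.5}
    - {"offset": [-5,6,93],"twist": 0,"grip": 0.4}

```text
time: 3.15
tool_pos: [0.4911, -0.1918, 0.2608]
tool_rot: [-0.001, 1.0, -0.0, -0.002]
contact_force: [-0.8, 1.0, -1.0]
gripper_width: 0.402
```

Run:
```python
from h import *
s=manip.state();print(s['time'],s['tool_pos'],s['contact_force'],s['gripper_width'])
cv2.imwrite('pics/w2.png',manip.grab_frame('wrist'))
```

```text
3.15 [ 0.49113387 -0.1917753   0.26082921] [-0.76406296  0.95750426 -1.03865389] 0.40208623427318113
```

View pics/w2.png

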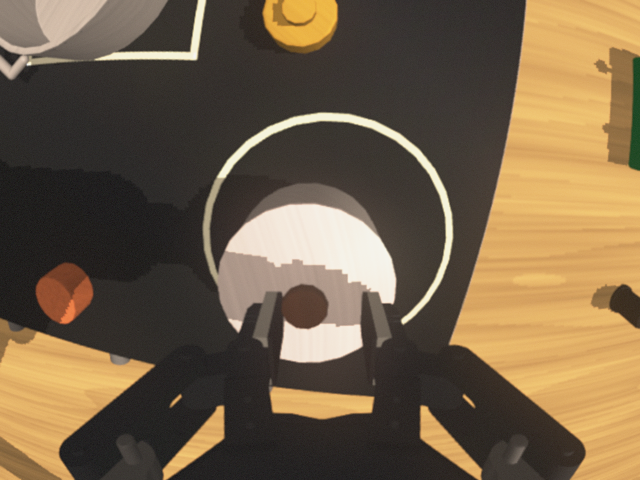

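The wrist view shows the knob (303,307) between the fingers, about 15 px left of their middle (318).

Run:
```python
from h import *
print('knob',fish(303,307,.098),manip.state()['tool_pos'])
print('lid',circ([fish(u,v,.081) for u,v in [(218,280),(396,280),(308,205),(250,223),(365,223),(308,362)]]))
print('large',circ([fish(u,v,.03) for u,v in [(207,230),(449,230),(330,117),(250,140),(418,150),(430,295)]]))
```

```text
knob [ 0.49640328 -0.18451297] [ 0.49159766 -0.19197191  0.2621943 ]
lid (array([ 0.4944, -0.1855]), 0.0412)
large (array([ 0.4989, -0.1965]), 0.0729)
```

>>> play_rows:
  increments:
    - {"offset": [3,-6,1],"twist": 0,"grip": 0.4}
    - {"offset": [3,-6,1],"twist": 0,"grip": 0.3}
    - {"offset": [3,-6,1],"twist": 0,"grip": 0.2}
    - {"offset": [3,-6,1],"twist": 0,"grip": 0.15}
    - {"offset": [3,-6,1],"twist": 0,"grip": 0.1}

```text
time: 3.62
tool_pos: [0.4954, -0.1859, 0.2629]
tool_rot: [0.0, 1.0, 0.0, 0.001]
contact_force: [-0.9, 2.8, 5.6]
gripper_width: 0.187
```

>>> play_rows:
  increments:
    - {"offset": [0,0,0],"twist": 0,"grip": 0.1}
    - {"offset": [0,0,0],"twist": 0,"grip": 0.1}
    - {"offset": [0,0,0],"twist": 0,"grip": 0.1}

```text
time: 3.87
tool_pos: [0.4954, -0.1859, 0.2628]
tool_rot: [0.0, 1.0, -0.0, 0.001]
contact_force: [0.5, 2.3, 6.1]
gripper_width: 0.193
```

Run:
```python
from h import *
s=manip.state();print(s['time'],s['tool_pos'],s['contact_force'],s['gripper_width'])
cv2.imwrite('pics/w3.png',manip.grab_frame('wrist')[120:,100:540])
```

```text
3.8667 [ 0.49539959 -0.18594825  0.26282727] [0.49417367 2.27860776 6.09669536] 0.19330866183031595
```

View pics/w3.png

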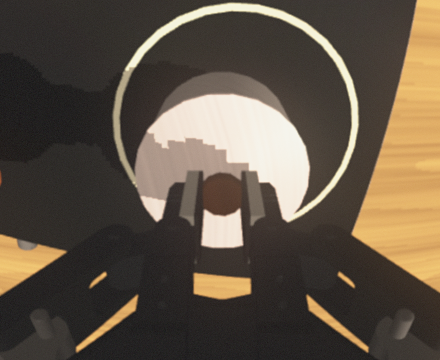

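The knob is held at (220,195) in the crop, with light contact on the lid (6 N). I'll ease up 2 mm and start sliding.

>>> play_rows:
  increments:
    - {"offset": [0,0,-2],"twist": 0,"grip": 0.1}
    - {"offset": [5,-4,-2],"twist": 0,"grip": 0.1}
    - {"offset": [14,-12,-2],"twist": 0,"grip": 0.1}
    - {"offset": [24,-22,-2],"twist": 0,"grip": 0.1}
    - {"offset": [34,-34,-2],"twist": 0,"grip": 0.1}

```text
time: 4.33
tool_pos: [0.5295, -0.1514, 0.2629]
tool_rot: [0.0, 1.0, -0.0, -0.0]
contact_force: [-1.2, -0.7, -0.1]
gripper_width: 0.187
```

Run:
```python
from h import *
s=manip.state();print(s['time'],s['tool_pos'],s['contact_force'],s['gripper_width'])
manip.grab_frame('wrist')
look('wrist',['lidded_pot','pan','firebrick','tin'])
```

```text
4.3333 [ 0.52952178 -0.15137092  0.26291252] [-1.15440255 -0.72143322 -0.0971549 ] 0.18660342025680682
wrist lidded_pot tip_of 0.88 [ 0.5344 -0.1493  0.0306]
wrist pan tip_of 0.96 [ 0.6684 -0.0602  0.0294]
wrist firebrick tip_of 0.63 [ 0.6662 -0.0609  0.0275]
wrist firebrick tip_of 0.62 [ 0.4686 -0.0112  0.0301]
wrist tin tip_of 0.65 [0.6573 0.0637 0.0332]
```

>>> play_rows:
  increments:
    - {"offset": [4,-14,0],"twist": 0,"grip": 0.1}
    - {"offset": [8,-30,0],"twist": 0,"grip": 0.1}
    - {"offset": [10,-46,0],"twist": 0,"grip": 0.1}
    - {"offset": [10,-62,0],"twist": 0,"grip": 0.1}
    - {"offset": [10,-78,0],"twist": 0,"grip": 0.1}

```text
time: 5.0
tool_pos: [0.5385, -0.0739, 0.2629]
tool_rot: [0.001, 1.0, -0.0, -0.0]
contact_force: [0.1, 0.1, -2.4]
gripper_width: 0.186
```

>>> play_rows:
  increments:
    - {"offset": [0,-16,0],"twist": 0,"grip": 0.1}
    - {"offset": [0,-32,0],"twist": 0,"grip": 0.1}
    - {"offset": [0,-48,0],"twist": 0,"grip": 0.1}
    - {"offset": [0,-64,0],"twist": 0,"grip": 0.1}
    - {"offset": [0,-80,0],"twist": 0,"grip": 0.1}

```text
time: 5.42
tool_pos: [0.5384, 0.0061, 0.2629]
tool_rot: [0.001, 1.0, -0.0, -0.0]
contact_force: [-0.3, -0.1, -0.4]
gripper_width: 0.188
```

>>> play_rows:
  increments:
    - {"offset": [0,-16,0],"twist": 0,"grip": 0.1}
    - {"offset": [0,-32,0],"twist": 0,"grip": 0.1}
    - {"offset": [0,-48,0],"twist": 0,"grip": 0.1}
    - {"offset": [0,-62,0],"twist": 0,"grip": 0.1}
    - {"offset": [0,-70,0],"twist": 0,"grip": 0.1}

```text
time: 5.83
tool_pos: [0.5385, 0.0766, 0.2629]
tool_rot: [0.0, 1.0, 0.0, -0.0]
contact_force: [-0.1, -1.6, -1.3]
gripper_width: 0.194
```

Run:
```python
from h import *
s=manip.state();print(s['time'],s['tool_pos'],s['contact_force'],s['gripper_width'])
cv2.imwrite('pics/w4.png',manip.grab_frame('wrist'))
N=['small_ring','large_ring','pan','lidded_pot','firebrick','tin']
look('wrist',N)
manip.grab_frame('top');look('top',N[:4])
manip.grab_frame('scene');look('scene',N[:4])
```

```text
5.8333 [0.53850849 0.07661497 0.26289904] [-0.08764577 -1.58536672 -1.29784455] 0.19408660381251547
wrist pan tip_of 0.52 [0.6568 0.0598 0.0287]
wrist lidded_pot tip_of 0.83 [0.5405 0.0768 0.0327]
wrist firebrick tip_of 0.9 [ 0.4703 -0.0103  0.03  ]
wrist tin tip_of 0.75 [0.6537 0.0605 0.0296]
top small_ring tip_of 0.44 [0.5387 0.1073 0.0325]
top large_ring tip_of 0.83 [ 0.4956 -0.1935  0.0315]
top large_ring tip_of 0.22 [ 0.4668 -0.0121  0.0317]
top pan tip_of 0.69 [ 0.6696 -0.0613  0.0326]
top pan tip_of 0.29 [ 0.4965 -0.1939  0.031 ]
top lidded_pot tip_of 0.39 [0.5333 0.072  0.0274]
scene small_ring tip_of 0.62 [0.5427 0.1072 0.0266]
scene large_ring tip_of 0.71 [ 0.4987 -0.1941  0.0251]
scene pan tip_of 0.79 [ 0.6723 -0.0599  0.0271]
scene pan tip_of 0.22 [ 0.4681 -0.0148  0.0298]
scene lidded_pot tip_of 0.98 [0.538  0.0765 0.0256]
```

View pics/w4.png

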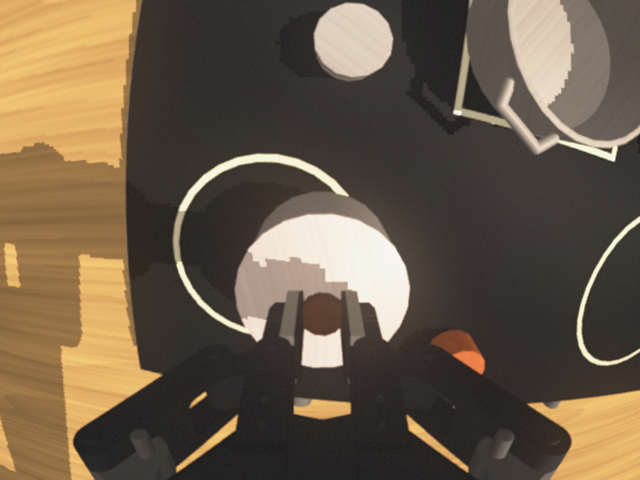

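The pot follows at (322,290), with the small ring ahead on the left, its arc running from (175,242) to (340,190). I'll do the last 30 mm, release and rise.

>>> play_rows:
  increments:
    - {"offset": [1,-12,0],"twist": 0,"grip": 0.1}
    - {"offset": [2,-24,0],"twist": 0,"grip": 0.1}
    - {"offset": [2,-30,0],"twist": 0,"grip": 0.1}
    - {"offset": [2,-30,0],"twist": 0,"grip": 0.1}
    - {"offset": [2,-30,0],"twist": 0,"grip": 0.25}

```text
time: 7.1
tool_pos: [0.5408, 0.1069, 0.2634]
tool_rot: [-0.0, 1.0, 0.001, 0.0]
contact_force: [-0.6, 0.6, 0.4]
gripper_width: 0.249
```

>>> play_rows:
  increments:
    - {"offset": [0,0,0],"twist": 0,"grip": 0.5}
    - {"offset": [0,0,0],"twist": 0,"grip": 0.5}
    - {"offset": [0,0,-20],"twist": 0,"grip": 0.5}
    - {"offset": [-20,0,-60],"twist": 0,"grip": 0.5}
    - {"offset": [-40,0,-100],"twist": 0,"grip": 0.5}

```text
time: 7.52
tool_pos: [0.5031, 0.1056, 0.3577]
tool_rot: [0.0, 1.0, -0.001, -0.002]
contact_force: [0.3, 0.1, 0.0]
gripper_width: 0.498
```

Run:
```python
from h import *
s=manip.state();print(s['time'],s['tool_pos'],s['contact_force'],s['gripper_width'])
cv2.imwrite('pics/w5.png',manip.grab_frame('wrist'))
N=['small_ring','lidded_pot','pan','large_ring']
look('wrist',N)
manip.grab_frame('scene');look('scene',N)
```

```text
7.5167 [0.50313755 0.10560552 0.35765944] [0.31394727 0.11540637 0.00731231] 0.49809407175778897
wrist small_ring tip_of 0.66 [0.4418 0.4603 0.0065]
wrist lidded_pot tip_of 0.91 [0.5446 0.1077 0.0445]
wrist pan tip_of 0.61 [ 0.6736 -0.0615  0.0394]
wrist large_ring tip_of 0.67 [ 0.5045 -0.1953  0.0395]
scene small_ring tip_of 0.87 [0.5429 0.1109 0.028 ]
scene lidded_pot tip_of 0.79 [0.5433 0.106  0.0283]
scene pan tip_of 0.77 [ 0.6738 -0.0583  0.0295]
scene large_ring tip_of 0.82 [ 0.4967 -0.1967  0.0232]
```

View pics/w5.png

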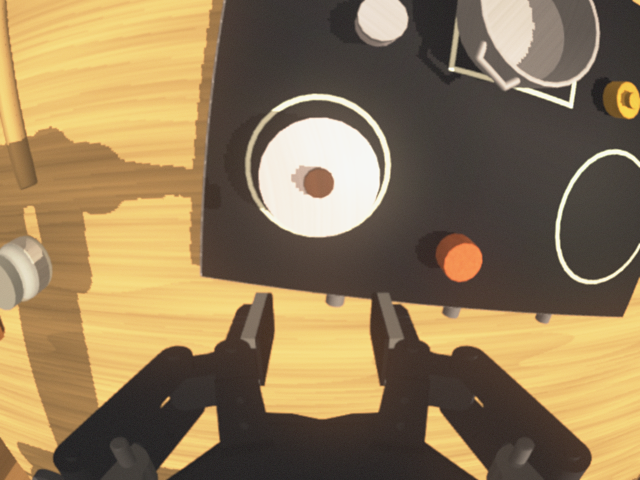

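The pot (319,180) sits inside the small ring, whose bounds are u 246–390 and v from 95. I'll quantify that from the picture.

Run:
```python
from h import *
print(manip.state()['tool_pos'])
print('small',circ([fish(u,v,.03) for u,v in [(248,165),(389,165),(318,96),(268,117),(369,118),(262,212),(376,212)]]))
print('lid',circ([fish(u,v,.081) for u,v in [(259,180),(380,178),(319,118),(319,237),(277,136),(277,222),(362,135),(362,220)]]))
print('large',circ([fish(u,v,.03) for u,v in [(557,230),(610,151),(578,176),(593,283),(628,260)]]))
```

```text
[0.50349182 0.10596913 0.35613059]
small (array([0.5378, 0.1078]), 0.0583)
lid (array([0.5396, 0.1069]), 0.0409)
large (array([ 0.4984, -0.1941]), 0.0713)
```

>>> play_rows:
  increments:
    - {"offset": [21,31,0],"twist": 0.12,"grip": 0.5}
    - {"offset": [43,62,0],"twist": 0.24,"grip": 0.5}
    - {"offset": [64,94,0],"twist": 0.36,"grip": 0.5}
    - {"offset": [86,125,0],"twist": 0.48,"grip": 0.5}
    - {"offset": [107,156,0],"twist": 0.6,"grip": 0.5}

```text
time: 8.43
tool_pos: [0.6114, -0.0516, 0.3565]
tool_rot: [0.0, 0.954, -0.298, -0.001]
contact_force: [-0.0, -0.3, 0.4]
gripper_width: 0.501
```

>>> play_rows:
  increments:
    - {"offset": [0,0,0],"twist": 0.12,"grip": 0.5}
    - {"offset": [0,0,0],"twist": 0.185,"grip": 0.5}
    - {"offset": [0,0,0],"twist": 0.185,"grip": 0.5}

```text
time: 8.68
tool_pos: [0.6109, -0.0508, 0.3562]
tool_rot: [0.0, 0.923, -0.384, -0.001]
contact_force: [-0.7, -0.3, -0.3]
gripper_width: 0.501
```

Run:
```python
from h import *
s=manip.state();print(s['time'],s['tool_pos'],s['tool_rot'],s['gripper_width'])
cv2.imwrite('pics/w6.png',manip.grab_frame('wrist'))
N=['pan','weight','tin','lidded_pot','large_ring']
look('wrist',N)
```

```text
8.6833 [ 0.61087987 -0.05084954  0.3561709 ] [ 2.14969945e-04  9.23469030e-01 -3.83670863e-01 -1.25440228e-03] 0.5005513696156738
wrist pan tip_of 0.7 [ 0.6653 -0.0622  0.0285]
wrist weight tip_of 0.68 [ 0.6232 -0.1795  0.0289]
wrist tin tip_of 0.57 [0.655  0.0599 0.0327]
wrist large_ring tip_of 0.85 [ 0.5008 -0.1964  0.0278]
```

View pics/w6.png

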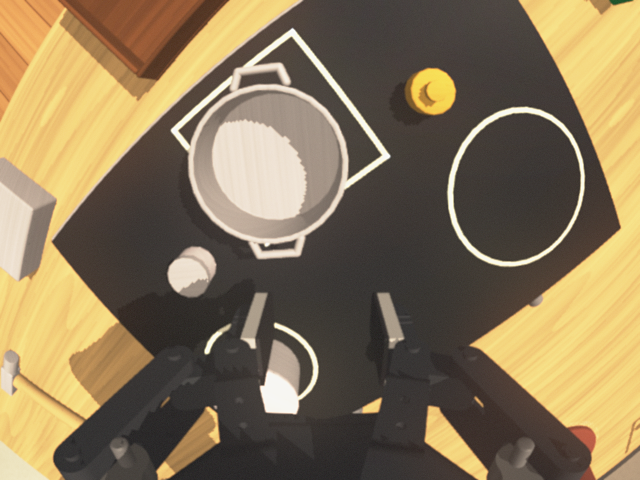

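The pan rim is centred at about (268,163), with its ears up and down in the image. The right side of the rim, at about (347,163), is free and faces the direction of travel. I'll fit the rim.

Run:
```python
from h import *
P=[(189,160),(348,165),(268,242),(206,113),(330,113),(207,211),(330,212)]
print('rim',circ([fish(u,v,.082) for u,v in P]))
for z in (.075,.09): print(z,circ([fish(u,v,z) for u,v in P]))
print('large',circ([fish(u,v,.03) for u,v in [(450,187),(583,187),(517,109),(511,264),(470,131),(565,131),(465,238),(563,237)]]))
s=manip.state();print(s['tool_pos'])
```

```text
rim (array([ 0.6697, -0.058 ]), 0.0544)
0.075 (array([ 0.6697, -0.0565]), 0.056)
0.09 (array([ 0.6697, -0.0597]), 0.0526)
large (array([ 0.4981, -0.1958]), 0.0729)
[ 0.61038476 -0.04946487  0.35760363]
```

>>> play_rows:
  increments:
    - {"offset": [28,10,10],"twist": 0,"grip": 0.5}
    - {"offset": [48,19,30],"twist": 0,"grip": 0.5}
    - {"offset": [48,19,60],"twist": 0,"grip": 0.5}
    - {"offset": [48,19,80],"twist": 0,"grip": 0.5}
    - {"offset": [48,19,80],"twist": 0,"grip": 0.5}

```text
time: 9.4
tool_pos: [0.6291, -0.0969, 0.2719]
tool_rot: [0.001, 0.924, -0.382, -0.005]
contact_force: [-1.4, -0.6, -1.5]
gripper_width: 0.495
```

Run:
```python
from h import *
s=manip.state();print(s['time'],s['tool_pos'],s['contact_force'],s['gripper_width'])
cv2.imwrite('pics/w7.png',manip.grab_frame('wrist'))
look('wrist',['pan','weight'])
```

```text
9.4 [ 0.62905056 -0.09685943  0.27185491] [-1.43401584 -0.5557973  -1.48284952] 0.49498467977988003
wrist pan tip_of 0.94 [ 0.6674 -0.0591  0.033 ]
wrist weight tip_of 0.77 [ 0.6267 -0.1809  0.0303]
```

View pics/w7.png

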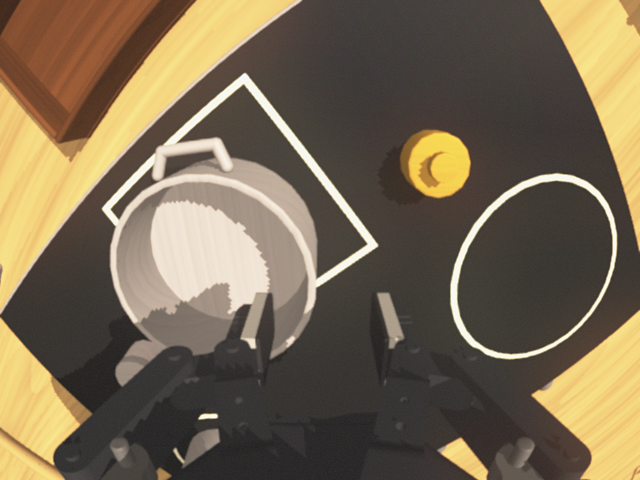

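The wall's free side (about (313,285)) lies between the fingers, and by the numbers it is centred to within about 1–3 mm. I'll descend and close.

>>> play_rows:
  increments:
    - {"offset": [0,0,15],"twist": 0,"grip": 0.5}
    - {"offset": [0,0,30],"twist": 0,"grip": 0.5}
    - {"offset": [0,0,38],"twist": 0,"grip": 0.4}
    - {"offset": [0,0,38],"twist": 0,"grip": 0.3}
    - {"offset": [0,0,38],"twist": 0,"grip": 0.2}

```text
time: 9.97
tool_pos: [0.6306, -0.0971, 0.2384]
tool_rot: [0.0, 0.924, -0.383, -0.001]
contact_force: [-0.2, -0.2, -0.8]
gripper_width: 0.202
```

>>> play_rows:
  increments:
    - {"offset": [0,0,0],"twist": 0,"grip": 0.15}
    - {"offset": [0,0,0],"twist": 0,"grip": 0.1}
    - {"offset": [0,0,0],"twist": 0,"grip": 0.05}
    - {"offset": [0,0,0],"twist": 0,"grip": 0.0}
    - {"offset": [0,0,0],"twist": 0,"grip": 0.0}

```text
time: 10.38
tool_pos: [0.6313, -0.0973, 0.2406]
tool_rot: [-0.0, 0.924, -0.383, 0.001]
contact_force: [0.2, 1.6, 1.8]
gripper_width: 0.03
```

>>> play_rows:
  increments:
    - {"offset": [0,0,0],"twist": 0,"grip": 0.0}
    - {"offset": [0,0,0],"twist": 0,"grip": 0.0}

```text
time: 10.55
tool_pos: [0.6314, -0.0973, 0.2406]
tool_rot: [-0.0, 0.924, -0.383, 0.001]
contact_force: [-0.1, 2.1, 2.9]
gripper_width: 0.026
```

Run:
```python
from h import *
s=manip.state();print(s['time'],s['tool_pos'],s['contact_force'],s['gripper_width'])
manip.grab_frame('wrist');look('wrist',['pan','weight'])
```

```text
10.55 [ 0.63135402 -0.09731845  0.24057545] [-0.07115065  2.05518717  2.91480726] 0.025731222313691463
wrist pan tip_of 0.96 [ 0.6675 -0.0683  0.0286]
wrist weight tip_of 0.97 [ 0.6291 -0.1782  0.0302]
```

>>> play_rows:
  increments:
    - {"offset": [-6,6,-1],"twist": 0,"grip": 0.0}
    - {"offset": [-15,18,-1],"twist": 0,"grip": 0.0}
    - {"offset": [-25,32,-1],"twist": 0,"grip": 0.0}
    - {"offset": [-33,48,-1],"twist": 0,"grip": 0.0}
    - {"offset": [-38,65,-1],"twist": 0,"grip": 0.0}

```text
time: 11.12
tool_pos: [0.5571, -0.1161, 0.2406]
tool_rot: [-0.0, 0.924, -0.382, 0.0]
contact_force: [2.0, 1.7, 1.0]
gripper_width: 0.029
```

Run:
```python
from h import *
s=manip.state();print(s['time'],s['tool_pos'],s['tool_rot'],s['contact_force'],s['gripper_width'])
N=['pan','weight','lidded_pot','firebrick']
for c in ['wrist','scene']:
    manip.grab_frame(c);look(c,N)
```

```text
11.1167 [ 0.55713078 -0.11610107  0.24055552] [-3.04746864e-04  9.24050936e-01 -3.82269023e-01  4.10933342e-04] [2.04207554 1.65350135 1.01662074] 0.029195151400520328
wrist pan tip_of 0.86 [ 0.5891 -0.0873  0.0274]
wrist weight tip_of 0.97 [ 0.6218 -0.1838  0.0302]
scene pan tip_of 0.86 [ 0.5975 -0.0826  0.0258]
scene pan tip_of 0.4 [ 0.5826 -0.0519 -0.0048]
scene weight tip_of 0.78 [ 0.628  -0.1784  0.0276]
scene lidded_pot tip_of 0.94 [0.5434 0.1091 0.0272]
scene firebrick tip_of 0.78 [ 0.4672 -0.0129  0.0274]
```

The pan follows, and there is room on both sides.

>>> play_rows:
  increments:
    - {"offset": [-1,17,0],"twist": 0,"grip": 0.0}
    - {"offset": [-2,33,0],"twist": 0,"grip": 0.0}
    - {"offset": [-2,49,0],"twist": 0,"grip": 0.0}
    - {"offset": [-2,65,0],"twist": 0,"grip": 0.0}
    - {"offset": [0,80,0],"twist": 0,"grip": 0.0}

```text
time: 12.03
tool_pos: [0.5018, -0.1727, 0.2405]
tool_rot: [-0.001, 0.924, -0.382, 0.001]
contact_force: [2.9, 1.5, 0.0]
gripper_width: 0.028
```

>>> play_rows:
  increments:
    - {"offset": [2,15,0],"twist": 0,"grip": 0.0}
    - {"offset": [5,30,0],"twist": 0,"grip": 0.0}
    - {"offset": [8,45,0],"twist": 0,"grip": 0.0}
    - {"offset": [11,60,0],"twist": 0,"grip": 0.0}
    - {"offset": [13,70,0],"twist": 0,"grip": 0.0}

```text
time: 12.45
tool_pos: [0.4614, -0.2321, 0.2405]
tool_rot: [-0.001, 0.924, -0.383, 0.001]
contact_force: [1.4, 1.9, 0.6]
gripper_width: 0.031
```

Run:
```python
from h import *
s=manip.state();print(s['time'],s['tool_pos'],s['tool_rot'],s['contact_force'],s['gripper_width'])
print('expected',s['tool_pos'][:2]+.0375)
cv2.imwrite('pics/w8.png',manip.grab_frame('wrist'))
N=['pan','weight','large_ring']
look('wrist',N)
for c in ['top','scene']:
    manip.grab_frame(c);look(c,N)
```

```text
12.45 [ 0.46140839 -0.23207796  0.24053852] [-7.88561341e-04  9.23818125e-01 -3.82830282e-01  6.52045902e-04] [1.40987516 1.9149024  0.59352014] 0.030555418754329475
expected [ 0.49890839 -0.19457796]
wrist pan tip_of 0.75 [ 0.4958 -0.2046  0.0253]
wrist weight tip_of 0.71 [ 0.6235 -0.1811  0.0282]
wrist weight tip_of 0.35 [ 0.4943 -0.202   0.0272]
top weight tip_of 0.69 [ 0.6237 -0.1824  0.0294]
scene pan tip_of 0.72 [ 0.5039 -0.1962  0.0283]
scene pan tip_of 0.61 [0.6606 0.4489 0.0024]
scene weight tip_of 0.61 [ 0.6265 -0.1798  0.0288]
scene large_ring tip_of 0.59 [0.5375 0.1082 0.0295]
scene large_ring tip_of 0.25 [ 5.852e-01 -5.350e-02  3.000e-04]
```

View pics/w8.png

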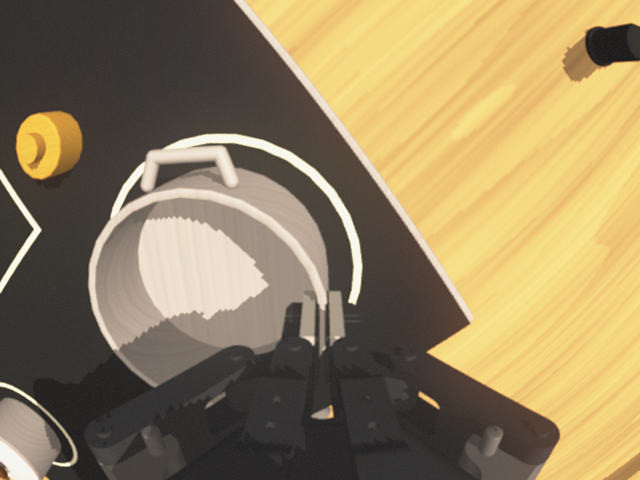

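The pan is gripped at (323,300), and the ring line shows along its far and right sides, (220,140) to (358,300). I'll release, rise and look.

>>> play_rows:
  increments:
    - {"offset": [0,0,0],"twist": 0,"grip": 0.1}
    - {"offset": [0,0,0],"twist": 0,"grip": 0.25}
    - {"offset": [0,0,0],"twist": 0,"grip": 0.4}
    - {"offset": [0,0,0],"twist": 0,"grip": 0.4}
    - {"offset": [0,0,-15],"twist": 0,"grip": 0.4}

```text
time: 13.47
tool_pos: [0.4602, -0.2309, 0.2529]
tool_rot: [-0.001, 0.924, -0.383, -0.003]
contact_force: [-0.8, 0.5, -0.2]
gripper_width: 0.398
```

>>> play_rows:
  increments:
    - {"offset": [0,0,-35],"twist": 0,"grip": 0.4}
    - {"offset": [-20,0,-70],"twist": 0,"grip": 0.4}
    - {"offset": [-50,-10,-95],"twist": 0,"grip": 0.4}
    - {"offset": [-60,-20,-110],"twist": 0,"grip": 0.4}
    - {"offset": [-60,-20,-110],"twist": 0,"grip": 0.4}

```text
time: 13.88
tool_pos: [0.4335, -0.1738, 0.3707]
tool_rot: [0.0, 0.924, -0.382, 0.004]
contact_force: [0.5, -0.2, -0.2]
gripper_width: 0.395
```

>>> play_rows:
  increments:
    - {"offset": [0,0,0],"twist": 0,"grip": 0.4}
    - {"offset": [0,0,0],"twist": 0,"grip": 0.4}

```text
time: 14.05
tool_pos: [0.4329, -0.1753, 0.3647]
tool_rot: [0.0, 0.924, -0.383, -0.001]
contact_force: [-1.1, -0.2, 0.2]
gripper_width: 0.401
```

Run:
```python
from h import *
s=manip.state();print(s['time'],s['tool_pos'],s['contact_force'],s['gripper_width'])
cv2.imwrite('pics/w9.png',manip.grab_frame('wrist'))
N=['pan','large_ring','lidded_pot','small_ring','weight','tin','firebrick']
look('wrist',N)
manip.grab_frame('scene');look('scene',N)
```

```text
14.05 [ 0.43294724 -0.17531093  0.36470209] [-1.05031615 -0.17491037  0.22652545] 0.40144029173592033
wrist pan tip_of 0.75 [ 0.4965 -0.2012  0.0281]
wrist large_ring tip_of 0.56 [ 0.4674 -0.0117  0.0291]
wrist lidded_pot tip_of 0.59 [0.5434 0.1088 0.0324]
wrist weight tip_of 0.97 [ 0.6221 -0.181   0.0276]
wrist tin tip_of 0.63 [0.6577 0.0579 0.0276]
wrist firebrick tip_of 0.61 [ 0.4664 -0.0104  0.0298]
scene pan tip_of 0.56 [ 0.5027 -0.1961  0.0257]
scene large_ring tip_of 0.36 [ 0.5033 -0.1984  0.0256]
scene lidded_pot tip_of 0.56 [0.5443 0.1072 0.0283]
scene small_ring tip_of 0.95 [0.5425 0.1065 0.0261]
scene weight tip_of 0.77 [ 0.628  -0.178   0.0287]
scene weight tip_of 0.27 [0.6621 0.0582 0.0302]
scene tin tip_of 0.75 [0.6622 0.0575 0.0299]
scene firebrick tip_of 0.5 [ 0.4697 -0.0137  0.0273]
```

View pics/w9.png

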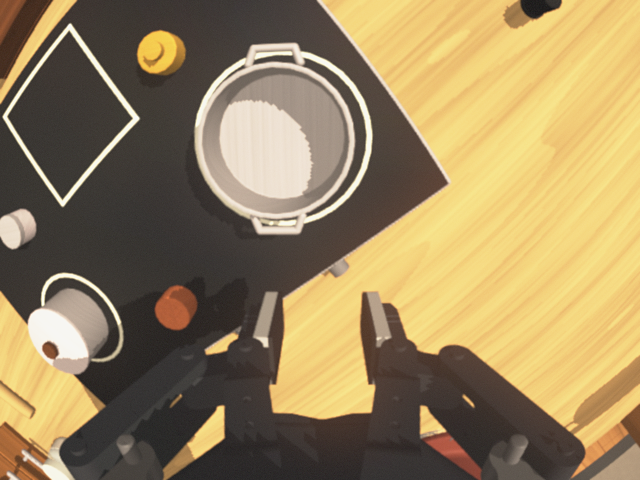

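The pan rim (275,142) lies within the large ring, and the line shows on the right (371,140) and at the top and bottom. I'll fit both circles.

Run:
```python
from h import *
print('rim',circ([fish(u,v,.082) for u,v in [(195,140),(355,143),(275,62),(275,221),(215,86),(335,89),(217,200),(333,202)]]))
R=circ([fish(u,v,.03) for u,v in [(371,140),(355,90),(335,66),(315,55),(357,188),(335,211),(312,222),(197,125),(202,110)]]);print('ring',R)
```

```text
rim (array([ 0.4992, -0.1957]), 0.0566)
ring (array([ 0.4972, -0.1951]), 0.0739)
```

The pan is about 2 mm off the ring centre, the pot is about 2 mm off its own, and the arm touches nothing. I'll hand the job in.

Run:
```python
from h import *
print(manip.job_done())
```

```text
the job is handed in; nothing more can be done
None
```

Both vessels are on their rings and the job is handed in. I slid the lidded pot by its knob around the firebrick to the small ring. I then slid the pan by its rim, clear of the brass weight, onto the large ring.

- **Placement:** circle fits in the last wrist pictures put the pan about 2 mm from the large ring's centre. The pot was about 2 mm from the small ring's centre in the picture taken right after I released it. The limit is 15 mm.
- **Bystanders:** the weight, tin and firebrick read within about 6 mm of their first readings, which is mostly camera noise. I did not re-measure the four things on the table. The arm only crossed above them, so I expect no change.
- **Force and clock:** the highest force I read was about 6 N, when the fingertips lightly touched the pot's lid. The last robot clock I read was 14 s of the 58 s allowed.
- **Disagreements:** the trained networks' readings of the pan and ring differed from my fits by up to about 9 mm when the gripper or pan hid part of the view. Network misreadings such as a "large_ring" on the firebrick were ignored. I did not measure tilt or lift directly, but the tool height stayed constant during both slides.

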